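# Hang the tape roll on its bar and push it home

## Task

Take the big green tape roll out of its wooden cradle and hang it over the bar of the holder with the green disc, so that the bar carries it through its core. Then push it along the bar until it sits fully home, flush against the green disc, and leave it hanging there; do not disturb the jar, the bottle, the loose lid or the knife.

Things in the scene. Friction and masses are not known exactly. Their poses are not given: they have to be found in the camera images.
- roll: full roll of green tape on a brown card core: a thick ring, outer diameter 130, bore 76 (wall 27 thick), 40 wide, about 300 g. Origin at the ring's centre, x along the bore's axis, level at the start. Can be gripped across its width at the top of the rim; when it hangs, only the 27 mm wall lies above the bar, so fingers reaching deeper than that hit the bar.
- cradle: the fixed wooden cradle, 50 (x) by 160 (y), with a 12 thick base and two chocks 28 high that stop the roll from rolling. Origin at the centre of its underside on the table; the roll stands on its base with its axis along the cradle's x.
- green_holder_root (a point): where the bar meets the GREEN disc: on the bar's axis, in the disc's front face, 150 above the table. The level bar, diameter 18, runs from here along -x (roughly towards the robot) for 150 to a free end with a green collar, diameter 30, 6 thick. y is across the bar, z up. A hanging roll's centre is 29 below the axis; fully home it is 20 in front of the disc.
- green_holder: fixed holder that carries the green disc and bar: grey base 12 high, 130 wide, from 40 behind the disc's face to 150 before it; upright disc of diameter 100, 8 thick, centred 150 up; post behind it up to 190. Origin on the table straight below the point green_holder_root, same axes.
- blue_holder_root (a point): the same point of the second, identical fixed holder, with a BLUE disc and collar: not the roll's place. The two holders stand side by side in either order.
- jar: closed clear jar with a teal cap, diameter 84, 110 high; origin at the centre of its underside. Leave alone.
- white_bottle: white bottle with a red cap, diameter 60, 170 high; origin at the centre of its underside. Leave alone.
- teal_lid: loose teal lid lying flat, diameter 100, 16 high; origin at the centre of its underside. Leave alone.
- knife: yellow closed utility knife lying flat, 150 long along its x, 32 wide, 22 high; origin at the centre of its underside. Leave alone.
Things that resemble listed ones, but are neither listed nor needed, are in the scene too. What is meant by the roll is not purple, and is the larger of those in its own colour.

How it is judged:
By the outcome, as a careful person would: the job done as asked, in the order asked, and still so for the second after the job is handed in, with the robot touching nothing.
It also fails if it takes over 53 s, if anything falls off the work surface, if the arm or the gripper's body presses on something with over 40 N, if the wrist force passes 120 N, or if a joint passes its speed limit or range.

## Robot

A 6-joint arm with a two-finger parallel gripper is mounted at the origin on the work surface. World frame = base frame: x ahead of the robot, y to its left, z up, the work surface at z = 0. Lengths are in mm, angles in degrees, forces in N, time in s.
With the tool pointing down it reaches from about 350 to 850 mm from the base axis. Payload 8.1 kg.
Tool frame: the origin (TCP) lies midway between the tips of the shut fingers; the grasp point (between the pads) lies 19 mm behind it; z points along the fingers, y is the line along which they close (so a half turn about z gives the same grasp; the last joint's range is limited). The gripper opens to 85 mm and grips with 20 to 120 N. Pads are 22 mm wide; open, the fingers measure 114 mm over their backs; the gripper's body (76 mm by 85 mm) begins 54 mm behind the grasp point. The pads swing forward as they close: fully open they stand 13 mm farther back than shut.
Start: joints at [70.623, 7.471, 85.268, -0, 87.261, -4.893], TCP at [150.047, 580.94, 231.292] pointing down, gripper open.
Joint ranges: [-169.43, 169.43], [-51.17, 129.36], [1.28, 143.12], [-76.62, 256.62], [0, 156.53], [-152.29, 152.29]. Speed limits (degrees/s): [136.94, 136.94, 159.86, 180, 180, 180].

## Interface

Orientations are given as [roll, pitch, yaw] about the fixed x, y, z axes, in that order (R = Rz(yaw) Ry(pitch) Rx(roll)).
In Python, from bench import sensors, optics, r gives the robot as it stands.
- The arm moves only by the tool apply_moves, never from a script. Its argument "targets" is a list of rows, each a list of 7 numbers: the shift along the tool's x, y, z in mm, then the turn, a rotation vector about the tool's x, y, z in rad, then the closure, from 0 (fully open) to 1 (shut). In form: [[x, y, z, wx, wy, wz, claw], ...]. A call has 1 to 20 rows; each row shifts and turns the commanded pose from where the row before left it, along the tool's axes as they then stand; what a row does not reach is not made up. A row lasts 1/8 s, in which the tool goes at most 62.5 mm and 10.7 degrees, less where a joint would pass 70% of its speed; a pose out of reach is approached as far as the arm can. A call is refused whole if a number of a shift passes 62.5 or a number of a turn 0.188, either way. A call with a gripper value outside its range is refused whole. The fingers move at their own pace and stop on an object; "force" is the grip in N (left out, the last holds). Time passes only in rows, so rows that do not move let the fingers close. It gives the time, the measured TCP pose, the force, the opening and the grip force at its end, in the units of the state.
- sensors.sense(): the state, without advancing time (a new reading comes with each control period).
- optics.snapshot(name): name is "side" or "top"; returns the picture (480x640x3 uint8, red, green, blue); there is no depth.
- optics.get_calibration(name): a dict with "camera_matrix" (3x3 intrinsics, pixels), "dist_coeffs" ([k1, k2, p1, p2, k3] as OpenCV has them; the pictures are not rectified), "pose" (4x4, takes a point from camera to world coordinates). Camera axes: x right, y down, z forward; pixel columns grow to the right and rows downward; lengths in mm; the calibration is good to about 2 mm. A picture is of the moment at which its call begins. get_calibration takes no time and is no camera call.
- r.hand_in(): hands the job in; it is judged then, once.
The state is a dict: "time": time; "joint_pos": joint angles; "qd": joint speeds; "joint_efforts": joint torques, N m; "tool_pos": TCP position; "tcp_rot": TCP orientation; "ft_force": force on the tool from outside, world axes, zero at the start; "wrist_torque": the same for the moment, N m; "finger_gap": finger opening in mm; "grip_force": force on a finger pad.
Only numpy, scipy, OpenCV 4.12 (cv2) and the standard library are available. Lean on these libraries where they do the work, as an engineer would, in place of code of your own. Each camera call takes 0.05 s, during which the arm holds its last target. There are 200 camera calls.

## Working session

There is one attempt and no reset: what is moved stays moved. The work goes in short steps, Python scripts to look and compute and a tool call to move; the robot and the scene stay as the last step left them, time stands still between calls to the robot, and variables do not carry over. Pictures are saved under pics/ and viewed, at most 10 in all, crops included, and the job is handed in when it is done.

Besides the shell and the picture viewer there is one more tool, called after ">>>" as name([rows], argument=value, ...), one row to a line, values as JSON. apply_moves: Moves the arm, as the interface text tells. Its arguments: {"type":"object","properties":{"targets":{"type":"array"},"force":{"type":"number"}},"required":["targets"]}

```bash
mkdir -p pics; python3 - <<'E'
from bench import sensors, optics, r
import cv2
for n in("side","top"):
    cv2.imwrite(f"pics/{n}0.png",optics.snapshot(n)[:,:,::-1]); c=optics.get_calibration(n); print(n,c)
print(sensors.sense())
E
```

```text
side {'camera_matrix': array([[473.22529271,   0.        , 312.45517971],
       [  0.        , 473.22529271, 238.82658905],
       [  0.        ,   0.        ,   1.        ]]), 'dist_coeffs': array([-0.0364931,  0.       ,  0.       ,  0.       ,  0.       ]), 'pose': array([[ 9.98172467e-01, -2.37897740e-02,  5.55497413e-02,
         4.13423128e+02],
       [-5.95502465e-02, -5.43483699e-01,  8.37304746e-01,
        -8.97505036e+02],
       [ 1.02710882e-02, -8.39082544e-01, -5.43907151e-01,
         6.98031023e+02],
       [ 0.00000000e+00,  0.00000000e+00,  0.00000000e+00,
         1.00000000e+00]])}
top {'camera_matrix': array([[518.59941364,   0.        , 322.0867569 ],
       [  0.        , 518.59941364, 240.96351353],
       [  0.        ,   0.        ,   1.        ]]), 'dist_coeffs': array([0.04544706, 0.        , 0.        , 0.        , 0.        ]), 'pose': array([[ 4.49758549e-04, -9.83388008e-01,  1.81515354e-01,
         2.80020776e+02],
       [-9.99866132e-01,  2.52661720e-03,  1.61658137e-02,
        -5.45655443e+01],
       [-1.63558871e-02, -1.81498326e-01, -9.83255228e-01,
         1.30424286e+03],
       [ 0.00000000e+00,  0.00000000e+00,  0.00000000e+00,
         1.00000000e+00]])}
{'time': 0.1, 'joint_pos': array([ 7.06220506e+01,  7.51305895e+00,  8.53243126e+01, -2.12271954e-03,
        8.72618351e+01, -4.89507768e+00]), 'qd': array([-0.04219632, -0.08020516, -0.159913  ,  0.03363558,  0.02461106,
       -0.02395529]), 'joint_efforts': array([ 3.96667374e-04, -5.70947671e+01, -5.01945269e+01, -1.92927100e-04,
        7.98887660e-03,  4.14695751e-05]), 'tool_pos': array([149.89662095, 580.44798666, 230.31338813]), 'tcp_rot': array([-1.79900974e+02, -6.35304698e-03,  1.65517226e+02]), 'ft_force': array([0.34821272, 0.53131681, 0.64523766]), 'wrist_torque': array([-0.03411733,  0.01927064,  0.03829952]), 'grip_force': 0.0, 'finger_gap': 85.56974524592074}
```

View pics/side0.png

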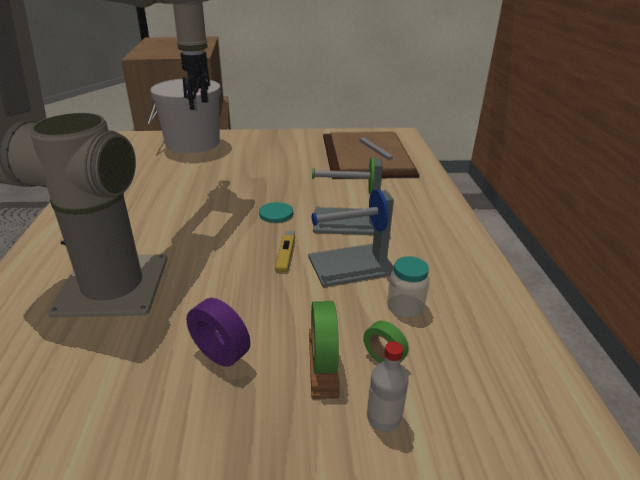

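View pics/top0.png

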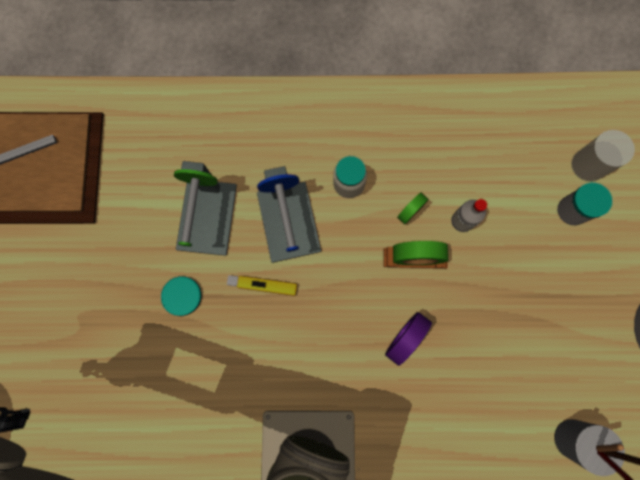

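The side view shows the large green roll in its cradle at (325,335), a small green roll at (386,343) and a purple one at (218,331). The green-disc holder is at the back at (350,185), the blue one nearer at (355,230). In the top view the big roll is at (420,252), the small green one at (413,208), the purple one at (409,338), the green holder at (205,215) and the blue one at (288,215).

The one meant is the big green ring on the cradle: it is green and the larger of its colour. I'll confirm that in one enlarged crop.

```bash
python3 - <<'E'
import cv2,numpy as np
s=cv2.imread("pics/side0.png");t=cv2.imread("pics/top0.png")
def c(i,x,y,w,h,k):return cv2.resize(i[y:y+h,x:x+w],None,fx=k,fy=k,interpolation=cv2.INTER_CUBIC)
# each tile 400x300 (100x75 px at x4)
a=np.hstack([c(t,370,200,100,75,4),c(t,160,165,100,100,4)[:300]])
b=np.hstack([c(s,280,290,133,110,3)[:300,:400].copy() if 0 else c(s,285,293,100,75,4)*1,c(s,300,150,100,75,4)])
print(a.shape,b.shape)
m=np.vstack([a,b]);cv2.imwrite("pics/crop1.png",m)
E
```

```text
(300, 800, 3) (300, 800, 3)
```

View pics/crop1.png

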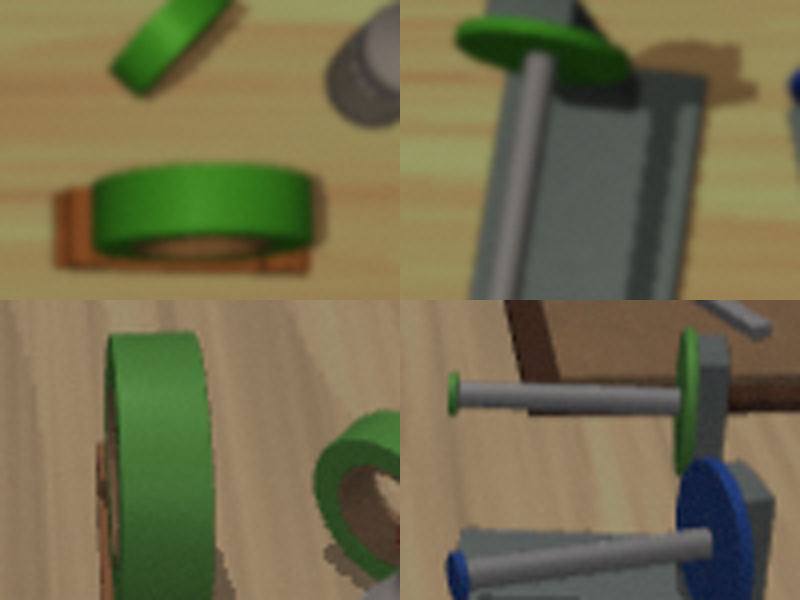

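```bash
cat > h.py <<'E'
from bench import sensors, optics, r
import cv2,numpy as np
from scipy.optimize import least_squares
C={n:optics.get_calibration(n) for n in("side","top")}
def proj(n,P):
    c=C[n];T=np.linalg.inv(c["pose"])
    return cv2.projectPoints(np.float64(P),cv2.Rodrigues(T[:3,:3])[0],T[:3,3],c["camera_matrix"],c["dist_coeffs"])[0][:,0]
def onz(n,uv,z):
    c=C[n];p=cv2.undistortPoints(np.float64([[uv]]),c["camera_matrix"],c["dist_coeffs"])[0,0]
    d=c["pose"][:3,:3]@[*p,1];o=c["pose"][:3,3];return o+d*(z-o[2])/d[2]
def greenpts(img,box):
    k=4;x,y,w,h=box;g=cv2.resize(img[y:y+h,x:x+w],None,fx=k,fy=k,interpolation=cv2.INTER_LINEAR)
    H=cv2.cvtColor(g,cv2.COLOR_RGB2HSV);m=cv2.inRange(H,(45,120,25),(75,255,255))
    n,l,s,_=cv2.connectedComponentsWithStats(m);i=1+s[1:,4].argmax()
    v,u=np.nonzero(l==i);return np.c_[(u+.5)/k-.5+x,(v+.5)/k-.5+y]
a=np.linspace(0,2*np.pi,90)
def ring(R,x):return np.c_[np.full(90,x),R*np.cos(a),R*np.sin(a)]
def place(P,x,y,z,yaw):
    c,s=np.cos(yaw),np.sin(yaw);return P@np.array([[c,s,0],[-s,c,0],[0,0,1]])+[x,y,z]
def fit(model,obs,p0):
    # obs: (camera, pts, [angles])
    def f(p):
        e=[]
        for n,pts,ang in obs:
            D=np.c_[np.cos(ang),np.sin(ang)].T
            e.append((proj(n,place(model,*p))@D).max(0)-(pts@D).max(0))
        return np.concatenate(e)
    q=least_squares(f,p0,x_scale=[10,10,10,.1]);return q.x,f(q.x)
ALL=np.radians(np.arange(0,360,15));UP=np.radians(np.arange(180,361,15))
E
cat > m.py <<'E'
from h import *
S=optics.snapshot("side");T=optics.snapshot("top");np.set_printoptions(precision=2,suppress=True)
roll=np.vstack([ring(65,-20),ring(65,20)])
for obs in ([("top",greenpts(T,(380,232,80,50)),ALL)],[("side",greenpts(S,(300,290,45,105)),UP)],[("top",greenpts(T,(380,232,80,50)),ALL),("side",greenpts(S,(300,290,45,105)),UP)]):
    p,e=fit(roll,obs,[300,-250,77,0.]);print("roll",p,np.degrees(p[3]),np.abs(e).mean(),np.abs(e).max())
disc=np.vstack([ring(50,0),ring(50,8)]);b1=(165,155,55,40);b2=(360,152,22,42)
for obs in ([("top",greenpts(T,b1),ALL)],[("top",greenpts(T,b1),ALL),("side",greenpts(S,b2),UP)]):
    p,e=fit(disc,obs,[450,190,150,0.]);print("disc",p,np.degrees(p[3]),np.abs(e).mean(),np.abs(e).max())
col=np.vstack([ring(15,-150),ring(15,-144)])
print(greenpts(T,(172,232,25,20)).mean(0),greenpts(S,(305,163,15,20)).mean(0))
print("root",onz("top",(195.2,180),150),onz("side",(370.5,175.2),150),"collar",onz("top",(184,244),150),onz("side",(313.7,173.5),150))
E
python3 m.py
```

```text
roll [ 493.52 -285.52  -23.95    0.01] 0.36080765406348336 0.33409887538324395 1.571697391468092
roll [ 482.85 -219.81   31.18    0.  ] 0.10005823341563393 0.072980115441895 0.18646520592841398
roll [ 478.02 -268.47   71.16   -0.  ] -0.281773608683566 1.2896174313176525 2.475254674575922
disc [660.98 276.1   81.95  -0.15] -8.408881562211436 0.33779413573582534 1.576007888640504
disc [641.71 259.2  144.6   -0.16] -9.027586876006378 0.7202942117489624 1.8053221198815663
[184.28 243.42] [312.62 173.34]
root [637.41 258.33 150.  ] [644.7  254.38 150.  ] collar [486.91 277.07 150.  ] [492.13 270.64 150.  ]
```

```bash
cat > m2.py <<'E'
from h import *
S=cv2.imread("pics/side0.png")[:,:,::-1];T=cv2.imread("pics/top0.png")[:,:,::-1];np.set_printoptions(precision=2,suppress=True)
def fz(model,obs,p0,z):
    def f(p):
        e=[]
        for n,pts,ang in obs:
            D=np.c_[np.cos(ang),np.sin(ang)].T
            e.append((proj(n,place(model,p[0],p[1],z,p[2]))@D).max(0)-(pts@D).max(0))
        return np.concatenate(e)
    q=least_squares(f,p0,x_scale=[10,10,.1]);return q.x,np.degrees(q.x[2]),np.abs(f(q.x)).mean(),f(q.x)
roll=np.vstack([ring(65,-20),ring(65,20)])
disc=np.vstack([ring(50,0),ring(50,8)])
o=[("top",greenpts(T,(380,232,80,50)),ALL)],[("side",greenpts(S,(300,290,45,105)),UP)]
for ob in o: print("roll",fz(roll,ob,[450,-250,0.],77))
o=[("top",greenpts(T,(165,155,55,40)),ALL)],[("side",greenpts(S,(360,152,22,42)),UP)]
for ob in o: print("disc",fz(disc,ob,[640,258,-.15],150))
# top-only directions check: mask bbox
for n,I,b in(("top",T,(380,232,80,50)),("top",T,(165,155,55,40)),("side",S,(360,152,22,42)),("side",S,(300,290,45,105))):
    g=greenpts(I,b);print(n,g.min(0),g.max(0))
# teal lid
for n,I,b in(("top",T,(155,270,55,55)),("side",S,(250,198,55,30))):
    x,y,w,h=b;m=cv2.inRange(cv2.cvtColor(I[y:y+h,x:x+w],cv2.COLOR_RGB2HSV),(78,100,30),(98,255,255));v,u=np.nonzero(m)
    print("lid",n,onz(n,(u.mean()+x,v.mean()+y),12 if n=="side" else 16))
E
python3 m2.py
```

```text
roll (array([ 477.21, -267.61,    0.01]), np.float64(0.43448901907962056), np.float64(1.8953034823913921), array([1.53, 1.81, 1.98, 1.92, 1.7 , 1.59, 2.48, 1.58, 1.9 , 2.11, 2.01,
       1.83, 1.83, 2.  , 2.08, 2.11, 1.9 , 1.54, 1.32, 1.87, 2.17, 2.39,
       2.13, 1.69]))
roll (array([ 476.94, -274.69,   -0.02]), np.float64(-1.2995022360885349), np.float64(0.3556876597572443), array([ 0.47,  0.34,  0.28,  0.24,  0.09, -0.17, -0.85, -0.33,  0.19,
        0.47,  0.6 ,  0.47, -0.13]))
disc (array([639.51, 257.54,  -0.15]), np.float64(-8.781627168050917), np.float64(0.9745354774015205), array([ 1.07,  0.83,  1.06,  0.98,  0.85,  0.64,  0.43,  0.47,  0.5 ,
        0.62,  0.87,  1.12,  0.97,  0.87,  1.23,  1.49,  1.49,  0.92,
        0.36, -1.21, -0.47,  1.47,  1.9 ,  1.57]))
disc (array([640.4 , 247.71,  -0.15]), np.float64(-8.843647567126036), np.float64(0.2353952332697478), array([ 0.67,  0.01,  0.25,  0.18, -0.  , -0.18, -0.35, -0.23,  0.05,
        0.33,  0.31,  0.3 ,  0.19]))
top [393.88 240.88] [446.88 262.38]
top [174.38 168.62] [216.88 185.62]
side [368.62 157.12] [373.62 192.38]
side [311.62 301.12] [337.62 372.38]
lid top [380.76 317.11  16.  ]
lid side [384.77 307.09  12.  ]
```

The crop confirms the big green roll seated on the wooden cradle. It is the larger of the two green rolls, with top-rim edges at crop x 92–315. The target bar runs from the green disc (side ~(370,175)) to its green collar (side ~(313,173)).

The two cameras disagree by a few mm, so I'll check them against the gripper near the roll.

>>> apply_moves([
  [0,0,-12.5,0,0,0.1647,0],
  [0,0,-12.5,0,0,0.1647,0],
  [0,0,-12.5,0,0,0.1647,0],
  [0,0,-12.5,0,0,0.1647,0],
  [0,0,-12.5,0,0,0.1647,0],
  [0,0,-12.5,0,0,0.1647,0],
  [0,0,-12.5,0,0,0.1647,0],
  [0,0,-12.5,0,0,0.1647,0],
  [-38,30,0,0,0,0,0],
  [-38,30,0,0,0,0,0],
  [-38,30,0,0,0,0,0],
  [-38,30,0,0,0,0,0],
  [-38,30,0,0,0,0,0],
  [-38,30,0,0,0,0,0],
  [-38,30,0,0,0,0,0],
  [-38,30,0,0,0,0,0],
  [-38,30,0,0,0,0,0],
  [-38,30,0,0,0,0,0],
], force=60)

```text
time: 2.45
tool_pos: [450.9, 199.7, 331.2]
tcp_rot: [180.0, -0.0, 90.0]
ft_force: [0.6, 0.9, -0.1]
finger_gap: 85.6
grip_force: 0.0
```

>>> apply_moves([
  [-39,2.3,0,0,0,0,0],
  [-39,2.3,0,0,0,0,0],
  [-39,2.3,0,0,0,0,0],
  [-39,2.3,0,0,0,0,0],
  [-39,2.3,0,0,0,0,0],
  [-39,2.3,0,0,0,0,0],
  [-39,2.3,0,0,0,0,0],
  [-39,2.3,0,0,0,0,0],
  [-39,2.3,0,0,0,0,0],
  [-39,2.3,5,0,0,0,0],
  [-39,2.3,30,0,0,0,0],
  [-41,2,30,0,0,0,0],
  [0,0,30,0,0,0,0],
  [0,0,0,0,0,0,0],
  [0,0,0,0,0,0,0],
])

```text
time: 4.32
tool_pos: [478.1, -268.8, 237.6]
tcp_rot: [179.9, 0.0, 90.1]
ft_force: [1.1, -0.7, 0.3]
finger_gap: 85.9
grip_force: 0.0
```

```bash
python3 - <<'E'
from h import *
s=sensors.sense();p=s["tool_pos"];k=5;out=[]
for n,b in(("side",(275,240,80,120)),("top",(375,205,80,120))):
    I=optics.snapshot(n)[:,:,::-1];cv2.imwrite(f"pics/{n}1.png",I);x,y,w,h=b
    g=cv2.resize(I[y:y+h,x:x+w],None,fx=k,fy=k,interpolation=cv2.INTER_CUBIC)
    def dot(P,c):
        for u,v in proj(n,P):cv2.circle(g,(int((u-x+.5)*k),int((v-y+.5)*k)),2,c,-1)
    f=[[p[0]+sx*o,p[1]+sy*11,p[2]+13] for sx in(-1,1) for o in(43,57) for sy in(-1,1)]
    dot(np.array(f),(0,0,255)); dot(place(np.vstack([ring(65,-20)[::6],ring(65,20)[::6]]),477,-270,77,0),(255,0,255))
    out.append(g)
cv2.imwrite("pics/chk.png",np.hstack(out))
E
```

```text
(no output)
```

View pics/chk.png

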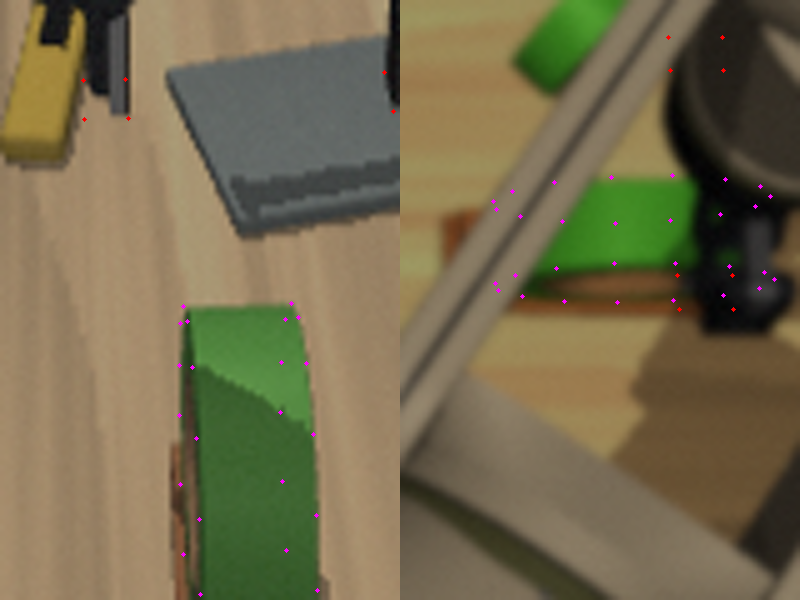

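The gripper dots (red) land on the fingertips in the side view at about (128,118). The predicted roll outline (magenta, roll at 477,-270,77) fits both views within about 1 px, so I'll descend and grip.

>>> apply_moves([
  [-1,0,20,0,0,0,0],
  [0,0,20,0,0,0,0],
  [0,0,20,0,0,0,0],
  [0,0,20,0,0,0,0],
  [0,0,20,0,0,0,0],
  [0,0,10,0,0,0,0],
  [0,0,10,0,0,0,0],
  [0,0,0,0,0,0,0],
  [0,0,0,0,0,0,0.4],
  [0,0,0,0,0,0,0.6],
  [0,0,0,0,0,0,1],
  [0,0,0,0,0,0,1],
  [0,0,0,0,0,0,1],
  [0,0,0,0,0,0,1],
  [0,0,0,0,0,0,1],
], force=60)

```text
time: 6.3
tool_pos: [478.2, -270.4, 117.2]
tcp_rot: [179.9, 0.1, 90.0]
ft_force: [-0.4, -1.2, 6.3]
finger_gap: 38.7
grip_force: 61.5
```

>>> apply_moves([
  [0,0,-8,0,0,0,1],
  [0,0,-15,0,0,0,1],
  [0,0,-20,0,0,0,1],
  [0,0,-20,0,0,0,1],
  [0,0,-20,0,0,0,1],
  [0,0,-20,0,0,0,1],
  [0,0,-20,0,0,0,1],
  [0,0,-20,0,0,0,1],
  [0,0,-20,0,0,0,1],
  [0,0,-20,0,0,0,1],
  [0,0,-15,0,0,0,1],
  [0,0,-5,0,0,0,1],
  [0,0,0,0,0,0,1],
])

```text
time: 7.92
tool_pos: [477.7, -270.0, 319.2]
tcp_rot: [-180.0, -0.0, 90.0]
ft_force: [0.3, -0.4, -3.1]
finger_gap: 38.8
grip_force: 60.8
```

```bash
python3 - <<'E'
from h import *
p=sensors.sense()["tool_pos"];n="side"
I=optics.snapshot(n)[:,:,::-1].copy()
x,y,w,h=250,130,150,150;k=4
g=cv2.resize(I[y:y+h,x:x+w],None,fx=k,fy=k,interpolation=cv2.INTER_CUBIC)
for u,v in proj(n,place(np.vstack([ring(65,-20)[::4],ring(65,20)[::4]]),p[0],p[1],p[2]-40,0)):cv2.circle(g,(int((u-x+.5)*k),int((v-y+.5)*k)),2,(255,0,255),-1)
cv2.imwrite("pics/lift.png",g)
E
```

```text
(no output)
```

View pics/lift.png

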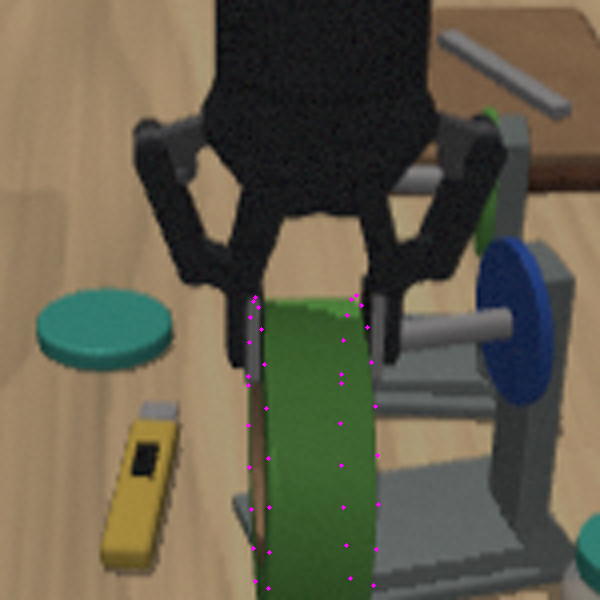

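```bash
python3 - <<'E'
from h import *
p=sensors.sense()["tool_pos"]
for dz in(-5,0,5):
  print(dz,(proj("side",[[p[0]-19.5,p[1]-11,p[2]+dz],[p[0]+19.5,p[1]-11,p[2]+dz]])-[250,130]+.5)*4)
print((proj("side",[[p[0]-19.5,p[1],p[2]+25],[p[0]+19.5,p[1],p[2]+25]])-[250,130]+.5)*4)
E
```

```text
-5 [[261.78023161 401.77544621]
 [362.66792843 399.48011725]]
0 [[261.95153388 390.6918257 ]
 [363.21478448 388.42240753]]
5 [[262.12409648 379.52511757]
 [363.7654502  377.2820971 ]]
[[260.96622027 319.63589393]
 [362.83472956 317.57518271]]
```

The roll hangs square in the fingers: its rim is centred between the pads at crop x 250–375, matching the outline. The tips reach about 20 mm down, which leaves about 7 mm over the bar. I'll carry it to just before the green collar, still high.

>>> apply_moves([
  [20,-1,0,0,0,0,1],
  [35,-2,0,0,0,0,1],
  [40,-3,0,0,0,0,1],
  [40,-3,0,0,0,0,1],
  [40,-3,0,0,0,0,1],
  [40,-3,0,0,0,0,1],
  [40,-3,0,0,0,0,1],
  [40,-3,0,0,0,0,1],
  [40,-3,0,0,0,0,1],
  [40,-3,0,0,0,0,1],
  [40,-3,0,0,0,0,1],
  [40,-3,0,0,0,0,1],
  [40,-3,0,0,0,0,1],
  [35,-2,0,0,0,0,1],
  [20,-1,0,0,0,0,1],
  [0,0,0,0,0,0.065,1],
  [0,0,0,0,0,0.066,1],
  [0,0,0,0,0,0,1],
  [0,0,0,0,0,0,1],
])

```text
time: 10.35
tool_pos: [438.3, 279.8, 319.1]
tcp_rot: [-180.0, 0.0, 82.6]
ft_force: [0.3, 0.7, -2.1]
finger_gap: 38.9
grip_force: 60.9
```

```bash
cat > view.py <<'E'
import sys
from h import *
name=sys.argv[1];s=sensors.sense();p=s["tool_pos"];yaw=np.radians(s["tcp_rot"][2]-90);print(p,s["tcp_rot"],s["ft_force"],s["finger_gap"]);k=4;out=[]
rx,ry,ryaw=640,254,np.radians(-7.5)
for n,b in(("side",(270,120,120,140)),("top",(150,150,80,140))):
    I=optics.snapshot(n)[:,:,::-1];cv2.imwrite(f"pics/{n}_{name}",I);x,y,w,h=b
    g=cv2.resize(I[y:y+h,x:x+w],None,fx=k,fy=k,interpolation=cv2.INTER_CUBIC)
    def dot(P,c):
        for u,v in proj(n,P):cv2.circle(g,(int((u-x+.5)*k),int((v-y+.5)*k)),1,c,-1)
    dot(place(np.vstack([ring(65,-20)[::5],ring(65,20)[::5]]),p[0],p[1],p[2]-40,yaw),(255,0,255))
    dot(place(np.vstack([np.c_[np.linspace(-150,0,16),np.zeros((16,2))],ring(50,0)[::6],ring(15,-150)[::15]]),rx,ry,150,ryaw),(0,0,255))
    out.append(g)
cv2.imwrite("pics/"+name,np.hstack(out))
E
python3 view.py pre.png
```

```text
[438.3394589  279.84878006 319.13684215] [-1.79987268e+02  1.35175938e-02  8.25844845e+01] [ 0.26703938  0.70047198 -2.05909694] 38.88922190576608
```

View pics/pre.png

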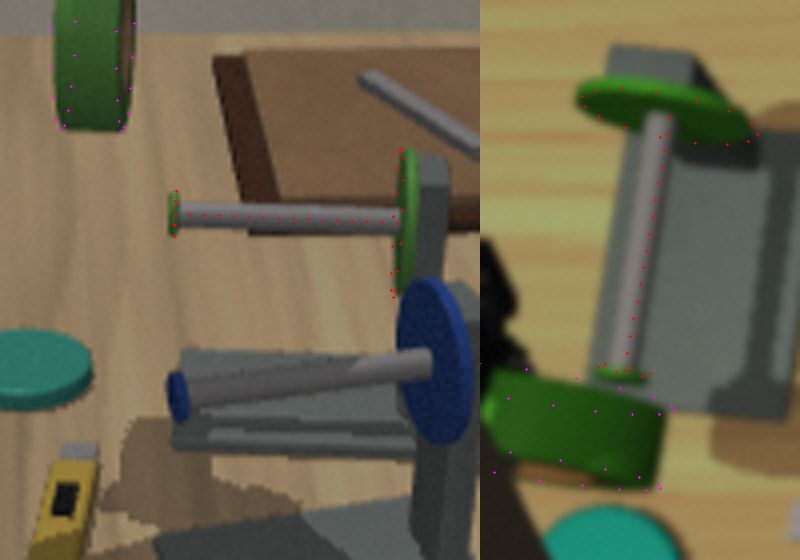

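The pre-insertion view shows the roll (side crop (93,60)) above and short of the green collar (174,214), and the roll dots fit. The bar line in the model fits the side view. In the top view, bar and roll both sit about 7 crop px left of their dots, so that offset is camera bias and cancels. Next: lower to core height, then thread.

>>> apply_moves([
  [1.5,0,10,0,0,0,1],
  [0,0,20,0,0,0,1],
  [0,0,25,0,0,0,1],
  [0,0,25,0,0,0,1],
  [0,0,25,0,0,0,1],
  [0,0,20,0,0,0,1],
  [0,0,11,0,0,0,1],
  [0,0,5,0,0,0,1],
  [0,0,0,0,0,0,1],
  [0,10,0,0,0,0,1],
  [0,10,0,0,0,0,1],
  [0,10,0,0,0,0,1],
  [0,10,0,0,0,0,1],
  [0,10,0,0,0,0,1],
  [0,0,0,0,0,0,1],
])

```text
time: 12.32
tool_pos: [488.9, 274.8, 178.1]
tcp_rot: [-180.0, 0.0, 82.5]
ft_force: [-0.1, 1.0, -2.4]
finger_gap: 38.8
grip_force: 60.9
```

```bash
python3 view.py thread.png
```

```text
[488.91598768 274.77610965 178.14392802] [-1.79994041e+02  6.78368230e-03  8.24773430e+01] [-0.10774525  1.00572965 -2.36085119] 38.849087786228466
```

View pics/thread.png

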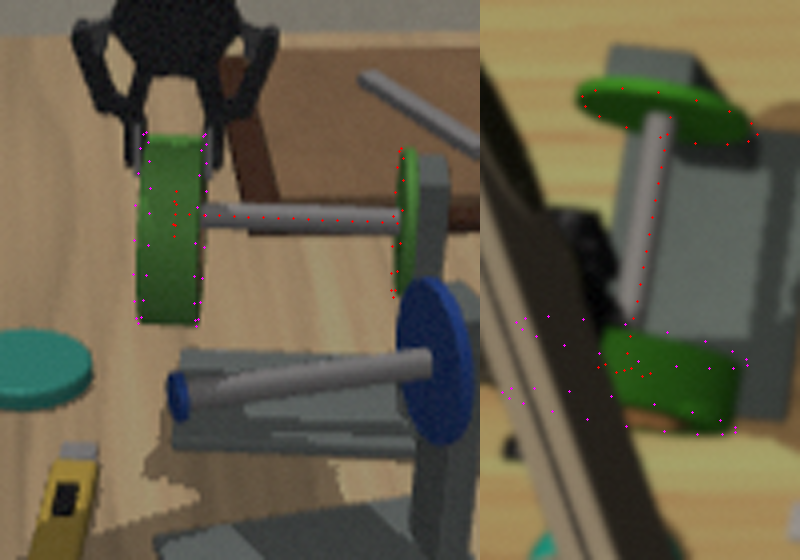

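The view shows the collar now inside the roll's core, with the bar leaving the roll's far face at side crop (205,215), and there is no contact force. I'll advance and lower the roll onto the bar.

>>> apply_moves([
  [0,8,0,0,0,0,1],
  [0,14,0,0,0,0,1],
  [0,14,0,0,0,0,1],
  [0,14,0,0,0,0,1],
  [0,14,0,0,0,0,1],
  [0,12,0,0,0,0,1],
  [0,8,0,0,0,0,1],
  [0,0,0,0,0,0,1],
  [0,0,4,0,0,0,1],
  [0,0,4,0,0,0,1],
  [0,0,3,0,0,0,1],
  [0,0,2,0,0,0,1],
  [0,0,1,0,0,0,1],
  [0,0,0,0,0,0,1],
])

```text
time: 14.18
tool_pos: [571.5, 264.1, 164.3]
tcp_rot: [-180.0, 0.0, 82.5]
ft_force: [0.6, -0.3, -3.1]
finger_gap: 38.8
grip_force: 61.0
```

>>> apply_moves([
  [0,0,1,0,0,0,1],
  [0,0,1,0,0,0,1],
  [0,0,1,0,0,0,1],
  [0,0,0,0,0,0,1],
])

```text
time: 14.68
tool_pos: [571.7, 264.1, 162.3]
tcp_rot: [180.0, -0.0, 82.5]
ft_force: [-4.2, -1.1, 5.1]
finger_gap: 38.9
grip_force: 61.8
```

Contact is felt: the bar carries the weight. Release, rise, back off, shut, and look.

>>> apply_moves([
  [0,0,0,0,0,0,0.45],
  [0,0,0,0,0,0,0.35],
  [0,0,0,0,0,0,0.3],
  [0,0,0,0,0,0,0.3],
  [0,0,-5,0,0,0,0.3],
  [0,0,-10,0,0,0,0.3],
  [0,0,-15,0,0,0,0.3],
  [0,0,-20,0,0,0,0.3],
  [0,-20,-5,0,0,0,0.3],
  [0,-25,0,0,0,0,0.6],
  [0,-25,0,0,0,0,1],
  [0,0,0,0,0,0,1],
  [0,0,0,0,0,0,1],
  [0,0,0,0,0,0,1],
])

```text
time: 16.42
tool_pos: [502.9, 273.1, 216.7]
tcp_rot: [180.0, -0.0, 82.5]
ft_force: [0.2, -1.1, 0.0]
finger_gap: 0.1
grip_force: 0.0
```

```bash
python3 view.py hang.png
```

```text
[502.8647489  273.08858043 216.74499118] [ 1.79964668e+02 -1.44347637e-02  8.24900908e+01] [ 0.16970927 -1.07901663  0.02505877] 0.08354190316764316
```

View pics/hang.png

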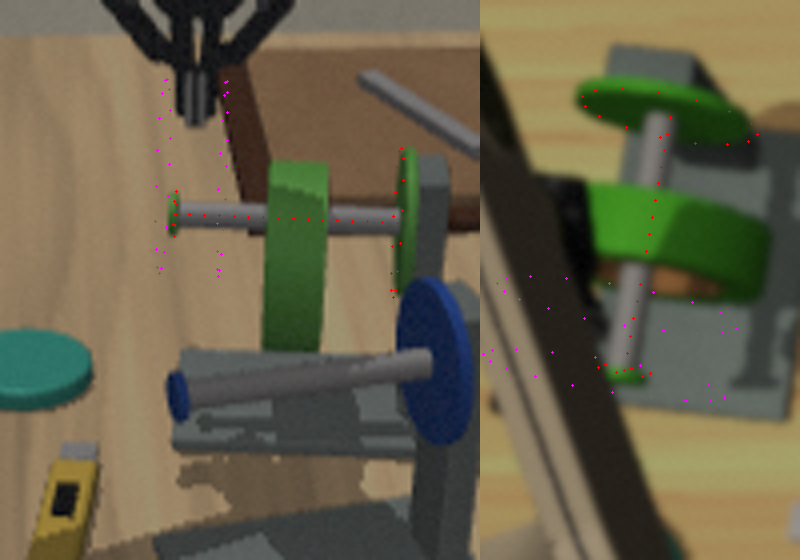

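The roll hangs on the bar at side crop (297,255), about 70 mm short of the disc, and the shut fingers are clear behind it. I'll lower them to the front face of the wall and push.

>>> apply_moves([
  [0,0,15,0,0,0,1],
  [0,0,20,0,0,0,1],
  [0,0,12,0,0,0,1],
  [0,0,2,0,0,0,1],
  [0,0,0,0,0,0,1],
  [0,6,0,0,0,0,1],
  [0,6,0,0,0,0,1],
  [0,6,0,0,0,0,1],
  [0,6,0,0,0,0,1],
  [0,5,0,0,0,0,1],
  [0,5,0,0,0,0,1],
  [0,5,0,0,0,0,1],
  [0,5,0,0,0,0,1],
  [0,5,0,0,0,0,1],
  [0,5,0,0,0,0,1],
  [0,5,0,0,0,0,1],
  [0,5,0,0,0,0,1],
  [0,5,0,0,0,0,1],
  [0,0,0,0,0,0,1],
])

```text
time: 18.9
tool_pos: [571.1, 264.1, 167.3]
tcp_rot: [180.0, -0.0, 82.5]
ft_force: [-0.2, -1.0, -0.1]
finger_gap: 0.1
grip_force: 0.0
```

>>> apply_moves([
  [0,2,0,0,0,0,1],
  [0,2,0,0,0,0,1],
  [0,2,0,0,0,0,1],
  [0,2,0,0,0,0,1],
  [0,2,0,0,0,0,1],
  [0,2,0,0,0,0,1],
  [0,0,0,0,0,0,1],
])

```text
time: 19.77
tool_pos: [582.7, 262.6, 167.3]
tcp_rot: [180.0, 0.0, 82.5]
ft_force: [-0.2, -0.1, 0.1]
finger_gap: -0.1
grip_force: 0.1
```

>>> apply_moves([
  [0,1.5,0,0,0,0,1],
  [0,1.5,0,0,0,0,1],
  [0,0,0,0,0,0,1],
])

```text
time: 20.15
tool_pos: [585.6, 262.2, 167.3]
tcp_rot: [180.0, 0.0, 82.5]
ft_force: [-0.8, 0.1, 0.2]
finger_gap: 0.0
grip_force: 0.3
```

>>> apply_moves([
  [0,1.5,0,0,0,0,1],
  [0,1.5,0,0,0,0,1],
  [0,0,0,0,0,0,1],
])

```text
time: 20.52
tool_pos: [587.6, 262.0, 167.2]
tcp_rot: [-179.9, 0.0, 82.5]
ft_force: [-6.9, -0.4, 3.4]
finger_gap: -0.2
grip_force: 3.1
```

```bash
python3 view.py push.png
```

```text
[587.60265981 261.96621604 167.21008407] [-1.79893114e+02  2.19414964e-02  8.25315068e+01] [-6.93066355 -0.42241109  3.36288827] -0.16917472267511124
```

View pics/push.png

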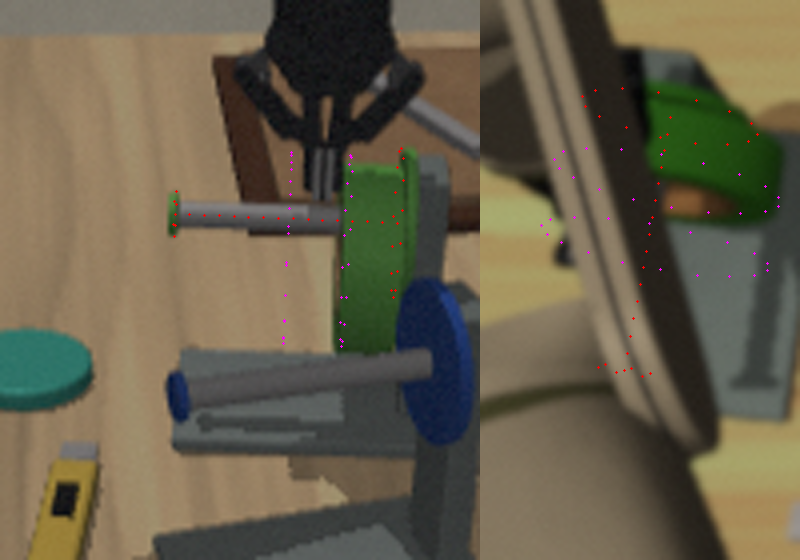

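The roll is against the disc in the side crop (roll 340–405, disc 400–418), and the push force rose to 7 N at the expected place. One small seating push, then withdraw.

>>> apply_moves([
  [0,1,0,0,0,0,1],
  [0,0,0,0,0,0,1],
  [0,0,0,0,0,0,1],
])

```text
time: 21.0
tool_pos: [587.7, 262.0, 167.2]
tcp_rot: [-179.8, 0.0, 82.5]
ft_force: [-10.9, -0.3, 5.1]
finger_gap: 0.0
grip_force: 5.5
```

>>> apply_moves([
  [0,-2,0,0,0,0,1],
  [0,-4,0,0,0,0,1],
  [0,-10,0,0,0,0,1],
  [0,-15,0,0,0,0,1],
  [0,-10,-15,0,0,0,1],
  [0,0,-40,0,0,0,1],
  [0,0,-40,0,0,0,1],
  [0,0,-40,0,0,0,1],
  [40,-40,-20,0,0,0,1],
  [40,-40,0,0,0,0,1],
  [40,-40,0,0,0,0,1],
  [40,-40,0,0,0,0,1],
  [40,-40,0,0,0,0,1],
  [40,-30,0,0,0,0,1],
  [0,0,0,0,0,0,1],
])

```text
time: 22.88
tool_pos: [349.0, 537.6, 323.1]
tcp_rot: [-180.0, -0.1, 82.8]
ft_force: [0.6, -0.7, -0.1]
finger_gap: 0.2
grip_force: 0.0
```

```bash
python3 - <<'E'
from h import *
k=6;out=[]
for n,b in(("side",(345,145,66,90)),("top",(160,150,66,90))):
    I=optics.snapshot(n)[:,:,::-1];x,y,w,h=b
    g=cv2.resize(I[y:y+h,x:x+w],None,fx=k,fy=k,interpolation=cv2.INTER_CUBIC)
    out.append(g)
cv2.imwrite("pics/final.png",np.hstack(out))
E
```

```text
(no output)
```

View pics/final.png

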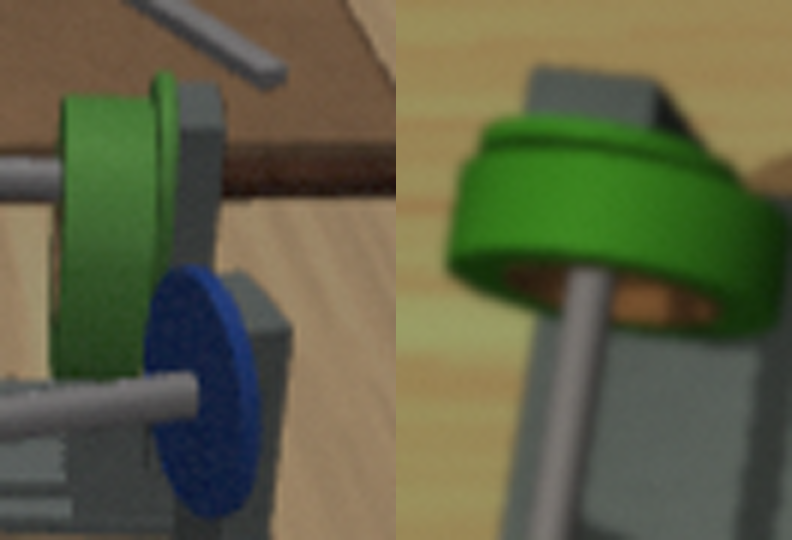

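The final crop shows the roll hanging on the green bar, its back face flush on the green disc in both views: side edge at x≈155, and a parallel rim in the top view at (600,145). The robot is clear. I'll let it settle and hand in.

>>> apply_moves([
  [0,0,0,0,0,0,1],
  [0,0,0,0,0,0,1],
  [0,0,0,0,0,0,1],
  [0,0,0,0,0,0,1],
  [0,0,0,0,0,0,1],
  [0,0,0,0,0,0,1],
  [0,0,0,0,0,0,1],
  [0,0,0,0,0,0,1],
])

```text
time: 23.98
tool_pos: [351.9, 535.0, 322.3]
tcp_rot: [180.0, 0.0, 82.5]
ft_force: [0.3, 0.6, -0.1]
finger_gap: -0.2
grip_force: 0.0
```

```bash
python3 -c "
from bench import r
print(r.hand_in())"
```

```text
the job is handed in; nothing more can be done
None
```

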